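Put the stray finishing stamp away and tip the tool case shut

ROBOT

A 7-joint arm with a two-finger parallel gripper is mounted at the origin on the work surface. World frame = base frame: x ahead of the robot, y to its left, z up, the work surface at z = 0. Lengths are in m, angles in rad, forces in N, time in s.
With the tool pointing down it reaches from about 0.4 to 0.85 m from the base axis. Payload 10.4 kg.
Tool frame: the origin (TCP) lies midway between the tips of the shut fingers; the grasp point (between the pads) lies 19 mm behind it; z points along the fingers, y is the line along which they close (so a half turn about z gives the same grasp; the last joint's range is limited). The gripper opens to 87 mm and grips with 3 to 60 N. Pads are 19 mm wide; open, the fingers measure 117 mm over their backs; the gripper's body (75 mm by 190 mm) begins 51 mm behind the grasp point.
Start: joints at [1.209, 0.332, -0.065, 1.46, 0.022, 1.35, -0.088], TCP at [0.208, -0.589, 0.223] pointing down, gripper open.
Joint ranges: [-2.6, 2.6], [-0.5, 2.12], [-1.47, 1.34], [0.16, 2.42], [-1.27, 4.41], [0.06, 2.06], [-2.6, 2.6]. Speed limits (rad/s): [2.22, 2.22, 2.79, 2.79, 3.14, 3.14, 3.14].

INTERFACE

Orientations are given as a unit quaternion [w, x, y, z].
In Python, from plant import state, eyes, bot gives the robot as it stands. The module is installed in compiled form; this text tells all that it offers.
- The arm moves only by the shell command python3 -m creep 'ROWS' [OPENING]. ROWS is JSON, a list of rows, each a list of 4 numbers: the shift along the tool's x, y, z in m, then the turn about the tool's z in rad. A call has 1 to 12 rows; each row shifts and turns the commanded pose from where the row before left it, along the tool's axes as they then stand; what a row does not reach is not made up. A row lasts 1/10 s, in which the tool goes at most 50 mm and 8.59 degrees, less where a joint would pass 70% of its speed; a pose out of reach is approached as far as the arm can. A call is refused whole if a number of a shift passes 0.05 or a number of a turn 0.15, either way. A call with a gripper value outside its range is refused whole. OPENING is the closure in counts, from 0 (fully open) to 255 (shut), set as the call begins (- or left out, the last holds). The fingers move at their own pace and stop on an object; the grip force is fixed at half the most. Time passes only in rows, so rows that do not move let the fingers close. It gives the time, the measured TCP pose, the force, the opening and the grip force at its end, in the units of the state.
- state(): the state, without advancing time (a new reading comes with each control period).
- eyes.camera(name): name is "scene" or "top" or "wrist"; returns a dict with "img" (400x640x3 uint8, blue, green, red), "fx", "fy", "cx", "cy" (pixels), "dist" ([k1, k2, p1, p2, k3] as OpenCV has them; the pictures are not rectified), "eye" and "attitude" of the camera in the world. Camera axes: x right, y down, z forward; pixel columns grow to the right and rows downward; lengths in m; the calibration is good to about 2 mm. A picture is of the moment at which its call begins. There is no depth.
- bot.finish_job(): hands the job in; it is judged then, once.
Trained networks look in a picture, given as the dict that the camera call returned (one of the last four; its "shot" number tells which), for a name from the list of things; names that differ only in an ending like _2 or _b are one class to them, and where a whole thing is asked for, a point or a joint stands for the part that bears it (a point fixed in the world has none). Each returns a list of dicts, best first, with "confidence" (0 to 1); they miss things now and then, are a little off and sometimes report something else, mostly with a low value. They report only what shows in the picture. A call takes as long as a camera call.
- eyes.trace(name, picture): "pixels" (400x640 bool, what is visible of it) and "location" ([column, row] in pixels, amid what is visible of it).
The state is a dict: "t": time; "joints": joint angles; "qd": joint speeds; "joint_efforts": joint torques, N m; "position": TCP position; "eef_rot": TCP orientation; "force": force on the tool from outside, world axes, zero at the start; "wrist_torque": the same for the moment, N m; "gripper_width": opening from 0.0 (shut) to 1.0 (fully open); "finger_force": force on a finger pad.
Only numpy, scipy, OpenCV 4.12 (cv2) and the standard library are available. Lean on these libraries where they do the work, as an engineer would, in place of code of your own. Each camera call takes 0.05 s, during which the arm holds its last target. There are 200 camera calls.

TASK

Put the wooden-handled brass stamp that was left standing in the brick back into the one empty socket of the dark red tool case: feel for the hole, do not force it, and let it stand fully home, upright with its collar down on the brass plate, without disturbing the other tools. Then, from behind, gently push the case's open lid past upright until it goes over by itself, and leave it to swing shut under its own weight: do not throw it, lean on it or ride it down.

Things in the scene. Friction and masses are not known exactly. Their poses are not given: they have to be found in the camera images.
- stamp_handle (a point): Middle of the handle of the stray stamp, upright in one of the brick's holes; z up its axis. Round brown wooden handle 24 mm across, 50 high (top 25 mm above this point); brass collar 28 across, 4 thick (underside 29 mm below this point); brass shank 13.4 across, 44 long, 1.5 mm bevel at its foot (73 mm below this point). 0.09 kg.
- brick: Terracotta brick 215 x 102 x 65 mm (x, y, z), fixed, origin at the centre of its underside. Three holes 21 mm across in a row along its x, 66 mm apart, hold the stray stamp, an awl (black handle) and a burnisher (blue handle), all equally tall; which is where changes.
- case: Dark red open case, fixed: 210 x 170 x 120 mm (x, y, z), walls 8 mm, origin at the centre of its underside. Lid hinged on top of the +y wall. Inside, four brass plates 52 mm square at x = +-42, y = +-36 mm, tops 61 mm above the underside. Three hold stamps like the stray one; the one at x = -42, y = -36 is empty. A stamp that is home has its collar on the plate, its top 5 mm below the rim.
- socket (a point): Marked place of the empty socket, level with its brass plate's top; axes as the case. Round hole 15 mm across, 0.5 mm chamfer, through the 6 mm plate; free space for the shank below. The plate was screwed on by hand: the true hole lies up to 4.5 mm off this place along the case's x and up to 4.5 mm along its y. That is not in the reading; feel for it. The plate does not give.
- lid (a joint): Opening of the lid, rad: 0 shut, 1.57 upright, 1.95 back against its stop; starts at 1.7 to 1.95. Stiff hinges: it stays where left within some 17 to 28 degrees of upright, depending on its weight (about 0.36 kg, varies); tipped further to the case it falls shut by itself, slowly, in 2 to 4 s. It clears a stamp that is home, but stops on one that is not.
- lid_edge (a point): Middle of the lid's free edge, half-way through its thickness. Flat board 214 mm along the hinge, 171 mm hinge to free edge, 9 mm thick, a leather tab at the middle of the free edge. Its outer face, the one to push on, looks to the case's +y while open. Upright, the edge is 291 mm above the bench. A push near the free edge takes 2 to 3 N, near the hinge several times more.
- lid_hinge (a point): Middle of the lid's hinge line, 120 mm above the bench on the +y wall of the case; the line runs along the case's x axis.
- stamp_a: A stamp standing home in the case (like the stray one), origin at the foot of its shank on its axis. Leave alone.
- stamp_b: Another stamp standing home in the case. Leave alone.
- stamp_c: Another stamp standing home in the case. Leave alone.
- awl: Black-handled awl standing in the brick, origin on its axis 44 mm below the top of the brick. Leave alone.
- burnisher: Blue-handled burnisher standing in the brick, origin on its axis 44 mm below the top of the brick. Leave alone.
- scissors: Orange-handled scissors lying on the bench to the left, 210 mm long. Leave alone.
- glue: White glue bottle with a red cap, 64 mm across, 150 mm high, standing beyond the brick. Leave alone.
- folder: Cream bone folder, 150 x 22 x 5 mm, lying flat on the bench to the left of the case. Leave alone.

How it is judged:
On the way, in this order (a step that is already met when the one before it is completed fails the run):
1. the stamp stands home in the empty socket, let go, while the lid is still open (z of stamp_handle in the frame of case between 0.087 and 0.0925 m and horizontal distance between stamp_handle and socket below 0.009 m and angle between stamp_handle's own z axis and vertical below 0.08 rad and contact force between the fingers and stamp below 0.2 N and value of joint lid above 1.5 rad), for 0.2 s.
2. the lid has been pushed past upright, towards the case (value of joint lid below 1.4 rad).
At the end, for the whole second after the job is handed in: The lid lies shut (within 0.03 rad) and at rest; the stamp stands home in the socket that was empty, collar on the plate (within 2.5 mm), upright (within 0.08 rad) (value of joint lid below 0.03 rad and velocity of joint lid above -0.05 rad/s and z of stamp_handle in the frame of case below 0.0925 m and horizontal distance between stamp_handle and socket below 0.009 m and angle between stamp_handle's own z axis and vertical below 0.08 rad); the robot touches nothing.
It fails at once if the stamp is forced against the case (over 25 N) (contact force between stamp and case above 25 N).
It fails at once if the robot presses on the lid with over 12 N (contact force between any of the fingers, the arm and lid above 12 N).
It fails at once if the lid is ridden down: touched by the robot below 0.8 rad (46 degrees) of opening (value of joint lid below 0.8 rad and contact force between any of the fingers, the arm and lid above 0.3 N).
It fails at once if the lid is thrown: closing faster than 2.5 rad/s (velocity of joint lid below -2.5 rad/s).
It fails at once if another tool or the glue bottle is shifted over 20 mm (distance of any of stamp_a, stamp_b, stamp_c, awl, burnisher, scissors, glue, folder from where it was at the start of the episode above 0.02 m).
It also fails if it takes over 72 s, if anything falls off the work surface, if the arm or the gripper's body presses on something with over 40 N, if the wrist force passes 120 N, or if a joint passes its speed limit or range.

## Working session

There is one attempt and no reset: what is moved stays moved. The work goes in short steps, Python scripts to look and compute and a shell command to move; the robot and the scene stay as the last step left them, time stands still between calls to the robot, and variables do not carry over. Pictures are saved under pics/ and viewed, at most 10 in all, crops included, and the job is handed in when it is done.

```bash
mkdir -p pics; ls; cat > h.py <<'E'
from plant import state, eyes, bot
import numpy as np, cv2
from scipy.spatial.transform import Rotation as R
def rot(q): return R.from_quat([q[1],q[2],q[3],q[0]]).as_matrix()
def KD(p): return np.array([[p['fx'],0,p['cx']],[0,p['fy'],p['cy']],[0,0,1.]]),np.array(p['dist'],float)
def catt(p):
    a=np.array(p['attitude'],float)
    return rot(a) if a.size==4 else a
def ray(p,uv):
    K,D=KD(p); n=cv2.undistortPoints(np.array([[uv]],float),K,D)[0,0]
    return np.array(p['eye']),catt(p)@np.array([n[0],n[1],1.])
def onz(p,uv,z):
    e,d=ray(p,uv); return e+d*(z-e[2])/d[2]
def proj(p,X):
    K,D=KD(p); Rm=catt(p).T; X=np.atleast_2d(X).astype(float)
    return cv2.projectPoints(X,cv2.Rodrigues(Rm)[0],-Rm@np.array(p['eye']),K,D)[0][:,0]
E
python3 - <<'E'
from h import *
s=state();print(s)
for n in ['scene','top','wrist']:
    p=eyes.camera(n); cv2.imwrite(f'pics/{n}0.png',p['img']); print(n,p['eye'],p['attitude'],p['fx'],p['cx'],p['cy'])
    if n=='wrist': continue
    for k in ['stamp_handle','brick','case','socket','lid_edge','lid_hinge','awl','burnisher','stamp_a','glue']:
        try:
            for r in eyes.trace(k,p)[:4]: print(k,round(r['confidence'],2),np.round(r['location'],1),r['pixels'].sum())
        except Exception as ex: print(k,ex)
E
```

```text
pics
{'t': 0.0, 'joints': array([ 1.20938873,  0.33288265, -0.06466475,  1.46091703,  0.02158854,
        1.34989069, -0.08848997]), 'qd': array([-1.33735360e-03,  2.25823288e-04,  1.07231244e-03, -5.98562200e-06,
        1.28590205e-03,  3.13100257e-04,  1.25067886e-04]), 'joint_efforts': array([-9.97892203e-04, -6.23255181e+01,  2.37148470e-02, -3.89895952e+01,
       -6.15258445e-02,  3.97784798e-02,  1.80192037e-04]), 'position': array([ 0.20758125, -0.58912444,  0.22175871]), 'eef_rot': array([-6.85330627e-04,  9.85685665e-01,  1.68592043e-01, -1.49701713e-04]), 'force': array([ 0.91931525, -0.19570764,  0.15685767]), 'wrist_torque': array([-0.03851689,  0.00756185, -0.02967864]), 'finger_force': 0.0, 'gripper_width': 0.9991068961313996}
scene [ 1.1545625  -0.72831958  0.9740439 ] [-0.3903939   0.86232975  0.29763607 -0.12406764] 468.5452962077486 318.38100701342705 194.57731365641507
stamp_handle 0.73 [187.9 256.6] 178
stamp_handle 0.54 [227.3 282.7] 216
stamp_handle 0.27 [320.3 203.6] 157
brick 0.66 [211.7 287.2] 3884
case 0.77 [313.5 190.2] 9904
socket 0.67 [313.2 192.6] 1008
[... 467 characters left out ...]
34] 414.1206967159683 311.84085420847185 202.62429763959108
stamp_handle 0.67 [426.3 164.8] 848
stamp_handle 0.61 [455.7 202.5] 107
brick 0.96 [450.5 231. ] 3760
brick 0.62 [423. 163.] 793
case 0.73 [309.7 211. ] 9574
case 0.23 [205.6 234.3] 516
socket 0.83 [308.2 213.9] 9599
lid_edge 0.6 [272.5 212.9] 3222
lid_hinge 0.78 [275.  212.1] 3331
awl 0.7 [458.4 226.1] 147
awl 0.58 [201.5 184. ] 1009
burnisher 0.46 [459.2 259. ] 147
stamp_a 0.69 [309.9 194.2] 111
stamp_a 0.58 [339.5 192.4] 106
stamp_a 0.46 [275.  211.2] 3225
glue 0.83 [422.9 163. ] 759
wrist [ 0.28508535 -0.56146343  0.38547701] [ 0.12358137  0.80708872 -0.57059818 -0.08805203] 312.7263343589595 320.5852487457212 204.64336415151723
```

```bash
python3 - <<'E'
import cv2,numpy as np
a=cv2.imread('pics/top0.png')[120:300,180:500]; b=cv2.imread('pics/scene0.png')[100:340,150:470]
cv2.imwrite('pics/ta.png',cv2.resize(a,None,fx=2.5,fy=2.5,interpolation=3)); cv2.imwrite('pics/sa.png',cv2.resize(b,None,fx=2.5,fy=2.5,interpolation=3))
E
```

```text
(no output)
```

View pics/ta.png

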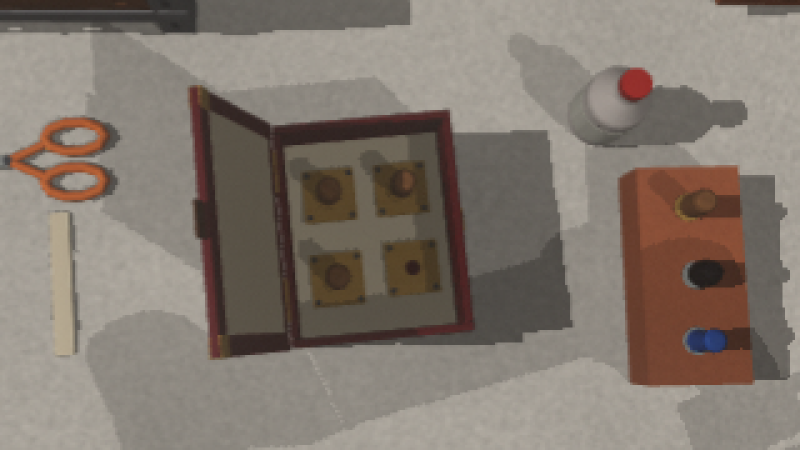

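View pics/sa.png

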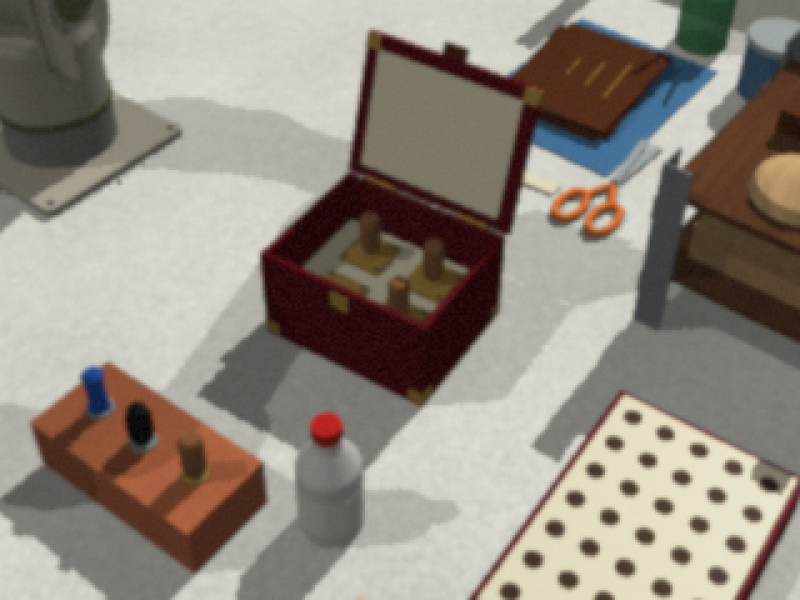

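The stray stamp is in the brick hole nearest the glue, at about (460,200) in the top picture. The empty socket's dark hole shows at about (345,227), and the lid stands open to the image left.

```bash
python3 - <<'E'
from h import *
p=eyes.camera('top'); q=eyes.camera('scene')
c=lambda u,v:(180+u/2.5,120+v/2.5)
s=lambda u,v:(150+u/2.5,100+v/2.5)
print('top rim',*[np.round(onz(p,c(*x),.12)[:2],4) for x in [(450,112),(472,328),(290,346),(272,128)]])
print('hole z.061',onz(p,c(413,267),.061), 'plates',*[np.round(onz(p,c(*x),.061)[:2],4) for x in [(328,194),(401,188),(337,278),(411,267)]])
print('stamp top .119',onz(p,c(706,200),.119),'collar .067',onz(p,c(690,207),.067))
print('stamp scene top',onz(q,s(190,434),.119), 'collar',onz(q,s(194,475),.067))
print('awl',onz(p,c(708,270),.119),'burn',onz(p,c(714,341),.119))
print('brick top',*[np.round(onz(p,c(*x),.065)[:2],4) for x in [(637,170),(738,166),(752,383),(648,383)]])
print('lid edge corners scene', s(375,38),s(535,92),'tab',s(455,52))
# triangulate lid edge corners
P=lambda p:KD(p)[0]@np.c_[catt(p).T,-catt(p).T@np.array(p['eye'])]
def tri(a,b):
    e1,d1=ray(p,a);e2,d2=ray(q,b);t=np.linalg.lstsq(np.c_[d1,-d2],e2-e1,rcond=None)[0]
    return e1+d1*t[0],np.linalg.norm(e1+d1*t[0]-e2-d2*t[1])
print(tri(c(194,88),s(538,92)),tri(c(212,356),s(375,34)),tri(c(201,220),s(456,50)))
E
```

```text
top rim [ 0.664  -0.0677] [ 0.4605 -0.0857] [0.4434 0.0822] [0.6478 0.1011]
hole z.061 [ 0.52104431 -0.03637765  0.061     ] plates [0.5935 0.0478] [ 0.5999 -0.0249] [0.5099 0.0386] [ 0.521  -0.0344]
stamp top .119 [ 0.58087906 -0.30775307  0.119     ] collar .067 [ 0.58114259 -0.31069867  0.067     ]
stamp scene top [ 0.58137674 -0.30617801  0.119     ] collar [ 0.5849384  -0.31242118  0.067     ]
awl [ 0.51499496 -0.30674087  0.119     ] burn [ 0.44935389 -0.30944645  0.119     ]
brick top [ 0.6184 -0.26  ] [ 0.6229 -0.3612] [ 0.4092 -0.3647] [ 0.409  -0.2634]
lid edge corners scene (300.0, 115.2) (364.0, 136.8) tab (332.0, 120.8)
(array([0.64618604, 0.15425923, 0.28007422]), np.float64(0.0015701594535205996)) (array([0.43574982, 0.13656096, 0.27485734]), np.float64(0.0033449610427691728)) (array([0.53942848, 0.14514732, 0.29123588]), np.float64(0.004295450123869043))
```

```bash
python3 -m creep '[[0.02,-0.006,0,0],[0.04,-0.0125,0,0],[0.04,-0.0125,0,0],[0.04,-0.0125,0,0],[0.04,-0.0125,0,0],[0.04,-0.0125,0,0],[0.04,-0.0125,0,0],[0.04,-0.0125,0,0],[0.04,-0.0125,0,0],[0.04,-0.0125,0,0.11],[0.04,-0.0125,0,0.11],[0.02,-0.006,0,0.11]]' 60
python3 -m creep '[[0,0,0,0],[0,0,0,0],[0,0,0,0]]'
cat >> h.py <<'E'
def tool(s,tgt):
    Rm=rot(s['eef_rot']); return np.round(Rm.T@(np.array(tgt)-s['position']),4)
def yaw(s): M=rot(s['eef_rot']); return np.arctan2(M[1,0],M[0,0])
E
python3 - <<'E'
from h import *
s=state();print(s['t'],s['position'],yaw(s),s['joints'],s['gripper_width'],tool(s,[.582,-.309,.12]))
p=eyes.camera('wrist');cv2.imwrite('pics/w1.png',p['img']);print(p['eye'])
for r in eyes.trace('stamp_handle',p)[:3]: print(r['confidence'],r['location'],r['pixels'].sum(),onz(p,r['location'],.1))
print(proj(p,[[.582,-.309,.119],[.582,-.309,.067]]))
E
```

```text
t: 2.45
position: [0.5851, -0.3179, 0.2224]
eef_rot: [-0.001, 1.0, 0.004, 0.001]
force: [-0.3, 0.7, -0.4]
gripper_width: 0.765
finger_force: 0.0
t: 2.75
position: [0.5809, -0.3232, 0.2226]
eef_rot: [0.0, 1.0, 0.004, -0.0]
force: [0.2, -0.4, -0.7]
gripper_width: 0.764
finger_force: 0.0
2.75 [ 0.5808843  -0.32322221  0.2226249 ] 0.00849877728745197 [ 0.60853458  0.43151379 -0.23776894  1.33327478  0.10125592  1.38864838
 -1.18886545] 0.7635846288087123 [ 0.0013 -0.0143  0.1026]
[ 0.66300849 -0.32190042  0.38550106]
0.86 [309.2, 194.8] 794 [ 0.58264979 -0.3118312   0.1       ]
[[305.27846333 201.24945848]
 [307.60123017 186.85894907]]
```

View pics/w1.png

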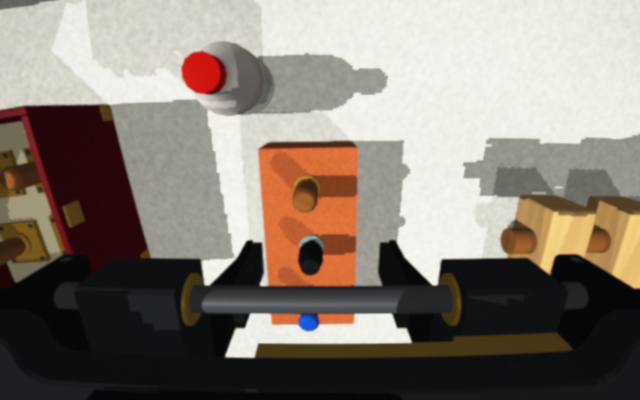

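The wrist view shows the stamp at (306,195) with its collar around (306,182), which matches the estimate of (0.582, -0.311). I'll descend and grip it.

```bash
python3 -m creep '[[0.001,-0.0065,0.01,0],[0,-0.006,0.02,0],[0,0,0.03,0],[0,0,0.03,0],[0,0,0.025,0],[0,0,0.015,0],[0,0,0.008,0],[0,0,0,0],[0,0,0,0]]' 100
python3 -m creep '[[0,0,0,0],[0,0,0,0],[0,0,0,0],[0,0,0,0],[0,0,0,0],[0,0,0,0]]' 255
python3 -m creep '[[0,0,-0.01,0],[0,0,-0.02,0],[0,0,-0.03,0],[0,0,-0.03,0],[0,0,-0.03,0],[0,0,-0.01,0],[0,0,0,0],[0,0,0,0]]'
python3 - <<'E'
from h import *
s=state();print(s['t'],s['position'],yaw(s),s['joints'],s['gripper_width'],s['force'])
E
```

```text
t: 3.75
position: [0.5835, -0.3096, 0.0857]
eef_rot: [0.0, 1.0, 0.004, 0.001]
force: [-0.1, -1.2, 0.5]
gripper_width: 0.609
finger_force: 0.0
t: 4.35
position: [0.583, -0.3094, 0.0847]
eef_rot: [0.0, 1.0, 0.004, 0.0]
force: [-0.1, -0.1, 1.7]
gripper_width: 0.27
finger_force: 30.0
t: 5.15
position: [0.5824, -0.3091, 0.2133]
eef_rot: [-0.0, 1.0, 0.004, -0.001]
force: [0.7, 0.4, -0.5]
gripper_width: 0.267
finger_force: 30.0
5.15 [ 0.58242355 -0.30914926  0.21327467] 0.008832035770247361 [ 0.59565078  0.42560895 -0.24425222  1.36146147  0.10207866  1.36835059
 -1.21027645] 0.2670405608836552 [ 0.72120719  0.43088885 -0.52387231]
```

```bash
python3 -m creep '[[-0.003,-0.01,-0.01,0],[-0.006,-0.02,0,0],[-0.006,-0.02,0,0],[-0.006,-0.02,0,0],[-0.006,-0.02,0,0],[-0.006,-0.02,0,0],[-0.006,-0.02,0,0],[-0.006,-0.02,0,0],[-0.006,-0.02,0,0],[-0.006,-0.016,0,-0.05],[-0.004,-0.008,0,-0.1],[0,0,0,-0.15]]'
python3 -m creep '[[0,0,0,-0.15],[0,0,0,-0.15],[0,0,0,-0.15],[0,0,0,-0.15],[0,0,0,-0.15],[0,0,0,-0.15],[0,0,0,-0.15],[0,0,0,-0.15],[0,0,0,-0.15],[0,0,0,0],[0,0,0,0],[0,0,0,0]]'
python3 - <<'E'
from h import *
s=state();print(s['t'],s['position'],yaw(s),s['joints'],s['gripper_width'],s['force'])
p=eyes.camera('wrist');cv2.imwrite('pics/w2.png',p['img']);print(p['eye'])
print(proj(p,[[.5153,-.0322,.061],[.521,-.0364,.061]]))
for k in ['case','socket','stamp_a','stamp_handle','lid_edge']:
  for r in eyes.trace(k,p)[:4]: print(k,r['confidence'],r['location'],r['pixels'].sum())
E
```

```text
t: 6.35
position: [0.5193, -0.114, 0.2247]
eef_rot: [0.0, 0.987, 0.158, 0.0]
force: [-0.1, -0.4, -1.2]
gripper_width: 0.27
finger_force: 30.0
t: 7.55
position: [0.5198, -0.1159, 0.2246]
eef_rot: [0.0, 0.676, 0.737, -0.0]
force: [-0.0, 0.1, -0.3]
gripper_width: 0.26
finger_force: 30.0
7.55 [ 0.51975204 -0.11593271  0.22456304] 1.6559671046312487 [ 0.5679297   0.16093912 -0.47984873  1.68182858  0.07663506  1.31738156
  0.15931499] 0.260012117577927 [-0.00575349  0.07674703 -0.26731198]
[ 0.51205902 -0.03301822  0.38743769]
[[324.14983213 106.84699837]
 [329.42243177 111.66359465]]
case 0.85 [374.0, 83.6] 38562
socket 0.92 [375.3, 82.2] 39033
stamp_a 0.79 [415.9, 107.3] 1003
stamp_a 0.79 [421.0, 21.9] 1306
stamp_a 0.63 [324.4, 20.6] 1180
stamp_handle 0.96 [321.7, 258.5] 2626
```

View pics/w2.png

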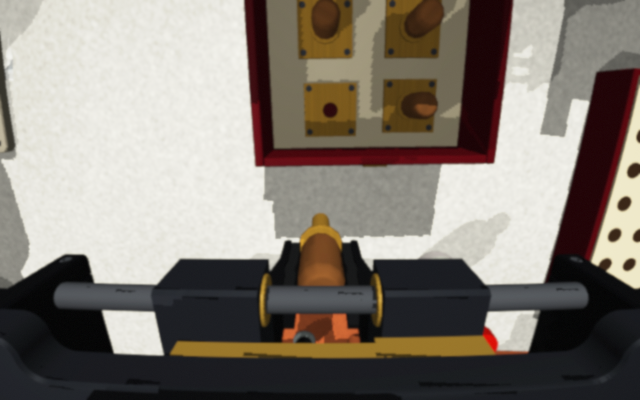

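The hole shows at (330,110) and the plate is visibly shifted with it. Next I'll measure it against the held stamp's foot, near (320,217).

```bash
python3 - <<'E'
from h import *
p=eyes.camera('wrist'); t=eyes.camera('top'); s=state()
def blob(img,u,v,r=9):
    g=img[v-r:v+r+1,u-r:u+r+1].astype(float).max(2); w=np.clip(55+g.min()-g,0,None)*(g<g.min()+55); y,x=np.mgrid[-r:r+1,-r:r+1]
    return u+(w*x).sum()/w.sum(), v+(w*y).sum()/w.sum()
b=blob(p['img'],330,110,9); print('w',b,onz(p,b,.059))
# plate corner extents & control: other plates by mask
hsv=cv2.cvtColor(p['img'],cv2.COLOR_BGR2HSV)
print(hsv[90,315],hsv[125,345],hsv[110,330])
m=cv2.inRange(hsv,(15,120,80),(30,255,255)); m[150:]=0
n,l,st,c=cv2.connectedComponentsWithStats(m)
for i in range(1,n):
    if st[i,4]>300: print(st[i]); 
bt=blob(t['img'],345,227,4); print('t',bt,onz(t,bt,.059))
print('pred foot',proj(p,[*(s['position']+[0,0,-.0637])]), 'handle top',proj(p,s['position']+[0,0,.0343]))
cv2.imwrite('pics/foot.png',cv2.resize(p['img'][190:330,240:400],None,fx=4,fy=4,interpolation=2))
E
```

```text
w (np.float64(329.8653797944347), np.float64(109.69541238405616)) [ 0.52122945 -0.0345582   0.059     ]
[ 19 193 123] [ 19 191  87] [176 202  43]
[ 297    0   56   59 2120]
[ 385    0   56   58 1865]
[ 383   79   54   54 1606]
[ 304   83   53   54 2442]
t (np.float64(344.9274376417234), np.float64(226.7138321995465)) [ 0.52140359 -0.03586773  0.059     ]
pred foot [[321.48848824 219.98196635]] handle top [[321.88841195 291.28002119]]
```

View pics/foot.png

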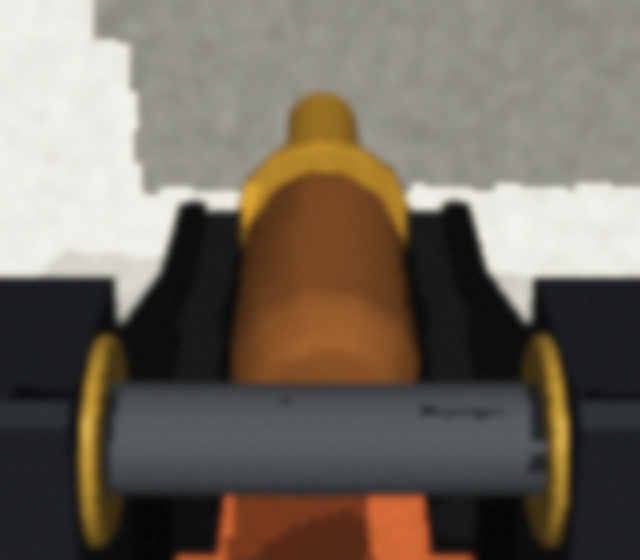

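```bash
python3 -m creep '[[0.01,0.001,0,0],[0.02,0.002,0,0],[0.02,0.002,0,0],[0.02,0.002,0,0],[0.011,0.002,0,0],[0,0,0.01,0],[0,0,0.02,0],[0,0,0.025,0],[0,0,0.02,0],[0,0,0.01,0],[0,0,0.005,0],[0,0,0,0]]'
python3 -m creep '[[0,0,0,0],[0,0,0,0],[0,0,0,0]]'
python3 - <<'E'
from h import *
s=state();print(s['position'],yaw(s),s['force'],tool(s,[.5217,-.034,.13]))
E
```

```text
t: 9.15
position: [0.5216, -0.035, 0.1343]
eef_rot: [-0.0, 0.675, 0.737, -0.0]
force: [-0.8, 0.0, -1.0]
gripper_width: 0.267
finger_force: 30.0
t: 9.45
position: [0.5221, -0.0347, 0.1352]
eef_rot: [0.001, 0.675, 0.737, 0.0]
force: [0.3, -0.4, -0.7]
gripper_width: 0.266
finger_force: 30.0
[ 0.52207236 -0.03467977  0.1352087 ] 1.6587179228826596 [ 0.30826938 -0.38688698 -0.72195597] [ 0.0007 -0.0003  0.0052]
```

Close enough. I'll descend slowly and feel for the hole.

```bash
python3 -m creep '[[0.0005,0,0.003,0],[0,0,0.003,0],[0,0,0.002,0],[0,0,0.001,0],[0,0,0.001,0],[0,0,0.001,0],[0,0,0.001,0],[0,0,0,0]]'; python3 -m creep '[[0,0,0.001,0],[0,0,0.001,0],[0,0,0.001,0],[0,0,0,0]]'
```

```text
t: 10.25
position: [0.5218, -0.0342, 0.1225]
eef_rot: [0.0, 0.675, 0.738, 0.0]
force: [0.7, -0.6, -1.0]
gripper_width: 0.267
finger_force: 30.0
t: 10.65
position: [0.5217, -0.0342, 0.1195]
eef_rot: [0.0, 0.675, 0.738, 0.0]
force: [1.2, -1.2, -0.3]
gripper_width: 0.266
finger_force: 30.0
```

```bash
python3 -m creep '[[0,0,0.002,0],[0,0,0.002,0],[0,0,0.002,0],[0,0,0.002,0],[0,0,0.002,0],[0,0,0.002,0],[0,0,0,0]]'; python3 -m creep '[[0,0,0.003,0],[0,0,0.003,0],[0,0,0.003,0],[0,0,0.003,0],[0,0,0.003,0],[0,0,0.003,0],[0,0,0,0]]'
```

```text
t: 11.35
position: [0.5216, -0.0342, 0.1072]
eef_rot: [-0.0, 0.675, 0.738, -0.0]
force: [1.4, 0.0, -2.4]
gripper_width: 0.27
finger_force: 30.0
t: 12.05
position: [0.5215, -0.0342, 0.0891]
eef_rot: [-0.0, 0.675, 0.738, -0.0]
force: [2.1, -1.8, -2.2]
gripper_width: 0.267
finger_force: 30.0
```

```bash
python3 -m creep '[[-0.0003,0.0003,0.002,0],[0,0,0.002,0],[0,0,0.002,0],[0,0,0.001,0],[0,0,0,0]]'; python3 -m creep '[[0,0,0.0007,0],[0,0,0.0007,0],[0,0,0,0]]'
```

```text
t: 12.55
position: [0.5217, -0.0343, 0.0823]
eef_rot: [-0.0, 0.675, 0.738, -0.0]
force: [0.4, -0.2, -2.3]
gripper_width: 0.267
finger_force: 30.0
t: 12.85
position: [0.5218, -0.0344, 0.081]
eef_rot: [-0.0, 0.675, 0.738, -0.0]
force: [0.5, 0.3, -0.8]
gripper_width: 0.265
finger_force: 30.0
```

```bash
python3 -m creep '[[0,0,0,0],[0,0,0,0],[0,0,0,0],[0,0,0,0]]' 140
python3 - <<'E'
from h import *
p=eyes.camera('scene'); t=eyes.camera('top'); s=state(); print(s['gripper_width'],s['force'])
a=cv2.resize(p['img'][150:240,250:360],None,fx=5,fy=5,interpolation=2);cv2.imwrite('pics/s3.png',a)
E
```

```text
t: 13.25
position: [0.522, -0.0344, 0.0812]
eef_rot: [0.0, 0.675, 0.738, -0.0]
force: [-0.1, 0.1, 0.5]
gripper_width: 0.441
finger_force: 0.0
0.449677612521865 [ 1.00224972 -0.35923173 -0.1450771 ]
```

```bash
python3 -m creep '[[0,0,-0.005,0],[0,0,-0.015,0],[0,0,-0.03,0],[0,0,-0.04,0],[0,0,-0.04,0],[0,0,-0.04,0],[0,0,-0.04,0],[0,0,-0.03,0],[0,0,-0.01,0],[0,0,0,0]]'
python3 - <<'E'
from h import *
w=eyes.camera('wrist'); t=eyes.camera('top'); q=eyes.camera('scene');s=state(); print(s['t'],s['position'],s['joints'])
print('home top exp .115',proj(w,[.5215,-.0355,.115]),'if foot at plate',proj(w,[.5215,-.0355,.159]))
for n,p in(('w',w),('t',t),('q',q)):
  for k in('stamp_a','lid_edge'):
    for r in eyes.trace(k,p)[:5]: print(n,k,r['confidence'],r['location'],r['pixels'].sum())
a=w['img'][0:260,180:480]; b=q['img'][90:240,230:400]
cv2.imwrite('pics/c4.png',np.hstack([cv2.resize(a,(400,347)),cv2.resize(b,(393,347))]))
E
```

```text
t: 14.35
position: [0.5224, -0.0342, 0.3331]
eef_rot: [0.001, 0.675, 0.738, 0.001]
force: [-0.3, -0.5, -0.3]
gripper_width: 0.449
finger_force: 0.0
14.5 [ 0.52136765 -0.03441668  0.32986123] [ 0.4799576   0.10594662 -0.54251635  1.52343641  0.05443612  1.52930596
  0.02562085]
home top exp .115 [[319.88275228 177.94892782]] if foot at plate [[319.88939334 186.57633528]]
w stamp_a 0.87 [379.6, 169.8] 505
w stamp_a 0.81 [379.3, 113.7] 455
w stamp_a 0.55 [317.2, 110.9] 350
w stamp_a 0.24 [357.4, 31.1] 16690
w lid_edge 0.83 [359.1, 32.3] 16704
t stamp_a 0.68 [315.6, 229.8] 109
t stamp_a 0.41 [311.6, 196.0] 115
t lid_edge 0.7 [274.5, 210.5] 3222
q stamp_a 0.7 [319.9, 203.3] 145
q stamp_a 0.42 [309.8, 218.9] 90
q lid_edge 0.77 [326.6, 155.5] 4062
```

View pics/c4.png

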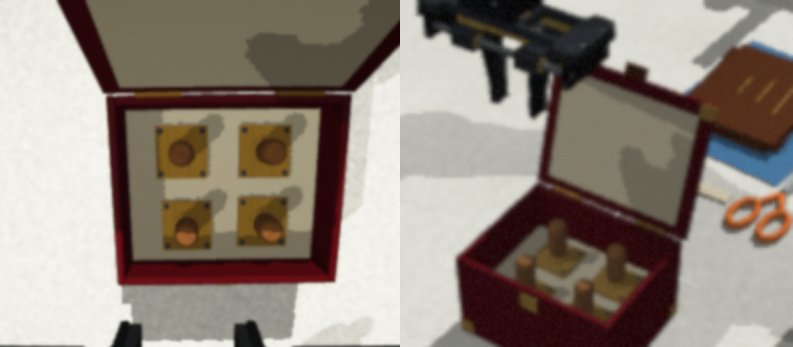

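The stamp stands like its neighbours, at wrist-crop (186,230). Next I go over the lid and behind it with the fingers shut.

```bash
python3 -m creep '[[0,0,-0.02,0],[0.015,0,0,0],[0.03,0,0,0],[0.035,0,0,0],[0.035,0,0,0],[0.035,0,0,0],[0.035,0,0,0],[0.025,0,0,0],[0.01,0,0,0],[0,0,0,0],[0,0,0,0]]' 255
python3 - <<'E'
from h import *
s=state();print(s['t'],s['position'],yaw(s),s['joints'],s['force'],s['gripper_width'])
M=np.array([[np.cos(.0903),np.sin(.0903)],[-np.sin(.0903),np.cos(.0903)]]);print(M@(s['position'][:2]-[.5539,.0075]))
E
```

```text
t: 15.9
position: [0.5029, 0.1836, 0.3508]
eef_rot: [0.0, 0.676, 0.737, -0.0]
force: [0.2, -0.4, 0.3]
gripper_width: 0.007
finger_force: 0.0
15.9 [0.50289435 0.18359762 0.35083401] 1.6576642141839826 [ 0.20317324  0.15659815 -0.72187595  1.44498958  0.10370964  1.57912781
 -0.42492079] [ 0.20794998 -0.39520386  0.27252648] 0.007410792163584171
[-0.03491783  0.17997971]
```

```bash
python3 -m creep '[[0.004,0,0.015,0],[0,0,0.025,0],[0,0,0.025,0],[0,0,0.02,0],[0,0,0.01,0],[0,0,0.003,0],[0,0,0,0],[0,0,0,0]]'; python3 -m creep '[[-0.005,0,0,0],[-0.005,0,0,0],[-0.004,0,0,0],[-0.002,0,0,0],[0,0,0,0],[0,0,0,0]]'
```

```text
t: 16.7
position: [0.5027, 0.1888, 0.254]
eef_rot: [0.0, 0.675, 0.737, 0.001]
force: [-0.5, 1.0, -0.0]
gripper_width: 0.006
finger_force: 0.0
t: 17.3
position: [0.5037, 0.1729, 0.2532]
eef_rot: [0.0, 0.675, 0.738, 0.0]
force: [0.0, -0.2, -0.1]
gripper_width: 0.004
finger_force: 0.0
```

```bash
python3 - <<'E'
from h import *
s=state(); M=np.array([[np.cos(.0903),np.sin(.0903)],[-np.sin(.0903),np.cos(.0903)]]);print(M@(s['position'][:2]-[.5539,.0075]),s['position'],s['force'])
E
python3 -m creep '[[-0.004,0,0,0],[-0.004,0,0,0],[-0.004,0,0,0],[-0.004,0,0,0],[0,0,0,0]]'
```

```text
[-0.03510341  0.16922181] [0.50367964 0.17286682 0.25320855] [ 0.01373857 -0.1785286  -0.09745436]
t: 17.8
position: [0.5052, 0.1562, 0.2531]
eef_rot: [0.0, 0.676, 0.737, -0.0]
force: [-0.1, 0.5, -0.3]
gripper_width: 0.008
finger_force: 0.0
```

```bash
python3 -m creep '[[-0.004,0,0,0],[-0.004,0,0,0],[-0.004,0,0,0],[-0.004,0,0,0]]'; python3 -m creep '[[-0.004,0,0,0],[-0.004,0,0,0],[-0.004,0,0,0],[-0.004,0,0,0]]'; python3 -m creep '[[-0.004,0,0,0],[-0.004,0,0,0],[-0.004,0,0,0],[-0.004,0,0,0]]'
python3 - <<'E'
from h import *
q=eyes.camera('scene');cv2.imwrite('pics/l5.png',cv2.resize(q['img'][60:260,220:440],None,fx=2.5,fy=2.5))
E
```

```text
t: 18.2
position: [0.5065, 0.1407, 0.2532]
eef_rot: [0.0, 0.675, 0.738, 0.0]
force: [-0.7, 1.8, 0.5]
gripper_width: 0.003
finger_force: 0.8
t: 18.6
position: [0.5079, 0.1246, 0.2531]
eef_rot: [0.0, 0.675, 0.737, -0.0]
force: [-0.3, 0.9, 1.5]
gripper_width: 0.005
finger_force: 0.6
t: 19.0
position: [0.5093, 0.1087, 0.2531]
eef_rot: [0.0, 0.675, 0.738, -0.0]
force: [-0.5, 1.9, 2.2]
gripper_width: 0.007
finger_force: 0.6
```

View pics/l5.png

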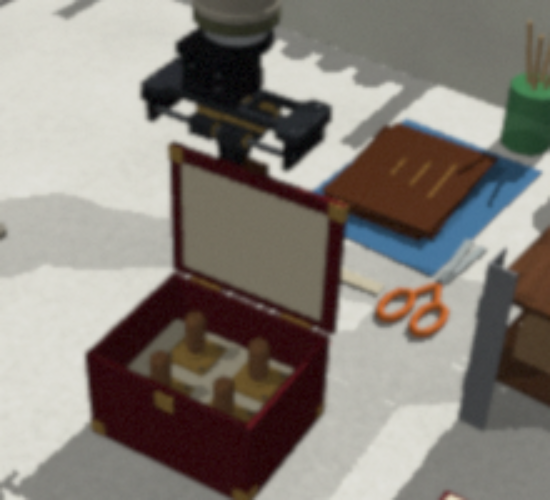

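The lid is close to upright with the fingers behind it at about crop (235,150). I'll keep pushing gently.

```bash
for i in 1; do python3 -m creep '[[-0.004,0,0,0],[-0.004,0,0,0],[-0.004,0,0,0],[-0.004,0,0,0]]'; python3 -m creep '[[-0.004,0,0,0],[-0.004,0,0,0],[-0.004,0,0,0]]';  python3 -m creep '[[-0.004,0,0,0],[-0.004,0,0,0]]'; python3 -m creep '[[-0.003,0,0,0],[-0.003,0,0,0]]'; done
```

```text
t: 19.45
position: [0.5108, 0.0927, 0.2531]
eef_rot: [0.0, 0.675, 0.738, -0.0]
force: [1.1, 1.3, 0.2]
gripper_width: 0.004
finger_force: 0.5
t: 19.75
position: [0.5116, 0.0807, 0.253]
eef_rot: [-0.0, 0.675, 0.738, -0.0]
force: [-0.5, 1.1, -1.0]
gripper_width: 0.001
finger_force: 0.4
t: 19.95
position: [0.5124, 0.0728, 0.2531]
eef_rot: [-0.0, 0.675, 0.738, -0.0]
force: [-0.0, 1.2, -1.3]
gripper_width: 0.005
finger_force: 0.3
t: 20.15
position: [0.513, 0.0669, 0.2532]
eef_rot: [0.0, 0.675, 0.738, -0.0]
force: [-0.3, 0.3, -0.4]
gripper_width: 0.003
finger_force: 0.3
```

```bash
python3 -m creep '[[-0.003,0,0,0],[-0.003,0,0,0]]';  python3 -m creep '[[-0.003,0,0,0],[-0.003,0,0,0]]'; python3 -m creep '[[0,0,0,0]]'
python3 - <<'E'
from h import *
q=eyes.camera('scene')
for r in eyes.trace('lid_edge',q)[:1]: print(r['confidence'],r['location'],r['pixels'].sum())
print(state()['finger_force'],state()['force'])
E
```

```text
t: 20.35
position: [0.5135, 0.061, 0.2532]
eef_rot: [0.0, 0.675, 0.738, -0.0]
force: [-0.2, -0.2, 0.4]
gripper_width: 0.003
finger_force: 0.2
t: 20.55
position: [0.5141, 0.055, 0.2531]
eef_rot: [0.0, 0.675, 0.738, -0.0]
force: [-0.1, 0.1, 0.6]
gripper_width: 0.002
finger_force: 0.2
t: 20.65
position: [0.5141, 0.0546, 0.2531]
eef_rot: [0.0, 0.676, 0.737, -0.0]
force: [0.0, -0.3, -0.6]
gripper_width: 0.006
finger_force: 0.0
0.6 [312.6, 163.9] 2233
0.0 [ 0.34601458  0.12441933 -1.08196364]
```

Finger force has dropped to zero. I'll wait briefly to see whether the lid falls.

```bash
python3 -m creep '[[0,0,0,0],[0,0,0,0],[0,0,0,0],[0,0,0,0]]'
python3 - <<'E'
from h import *
q=eyes.camera('scene')
for r in eyes.trace('lid_edge',q)[:1]: print(r['confidence'],r['location'],r['pixels'].sum())
cv2.imwrite('pics/l6.png',cv2.resize(q['img'][60:260,220:440],None,fx=2.5,fy=2.5))
E
```

```text
t: 21.15
position: [0.514, 0.0553, 0.2531]
eef_rot: [0.0, 0.675, 0.738, -0.0]
force: [-0.4, -0.5, -0.5]
gripper_width: 0.004
finger_force: 0.0
0.82 [311.5, 164.6] 2287
```

View pics/l6.png

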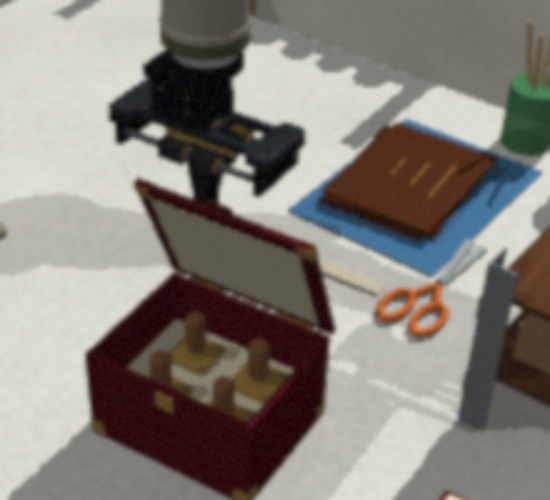

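The lid leans towards the case, with its edge at crop (140,185) to (315,250), but it has not moved between looks. I'll push on in small steps.

```bash
python3 -m creep '[[-0.003,0,0,0],[-0.003,0,0,0],[0,0,0,0],[0,0,0,0]]'
python3 - <<'E'
from h import *
for i in range(2):
  q=eyes.camera('scene')
  for r in eyes.trace('lid_edge',q)[:1]: print(r['confidence'],r['location'],r['pixels'].sum())
print(state()['finger_force'],state()['position'])
E
```

```text
t: 21.65
position: [0.5146, 0.049, 0.2531]
eef_rot: [0.0, 0.675, 0.737, -0.0]
force: [0.3, -0.1, -0.0]
gripper_width: 0.003
finger_force: 0.0
0.86 [313.3, 164.8] 2068
0.73 [315.3, 161.8] 2161
0.0 [0.51457261 0.04932906 0.25315866]
```

```bash
python3 -m creep '[[0,0,0,0],[0,0,0,0],[0,0,0,0]]' | tail -1
python3 - <<'E'
from h import *
q=eyes.camera('scene'); a=cv2.imread('pics/l6.png')
b=cv2.resize(q['img'][60:260,220:440],None,fx=2.5,fy=2.5)
for r in eyes.trace('lid_edge',q)[:1]: print(r['confidence'],r['location'],r['pixels'].sum())
# edge row along the lid's free edge: first dark-red row per column
for im in (a,b):
    o=[]
    for c in (150,260,290):
        col=im[120:360,c].astype(int); m=(col[:,2]>col[:,1]+25)&(col[:,2]<130); o.append(120+int(np.argmax(m)))
    print(o)
E
```

```text
finger_force: 0.0
0.61 [313.4, 164.6] 2070
[185, 227, 237]
[192, 232, 244]
```

```bash
cat >> h.py <<'E'
def edge():
    q=eyes.camera('scene'); im=cv2.resize(q['img'][60:260,220:440],None,fx=2.5,fy=2.5); o=[]
    for c in (150,260,290):
        col=im[120:360,c].astype(int); m=(col[:,2]>col[:,1]+25)&(col[:,2]<130); o.append(120+int(np.argmax(m)))
    return o
E
python3 -m creep '[[0,0,0,0]]'|tail -1; python3 -c "from h import *;print(edge())"; python3 -m creep '[[-0.003,0,0,0],[-0.003,0,0,0],[0,0,0,0]]'|tail -1;python3 -c "from h import *;print(edge())";python3 -m creep '[[0,0,0,0],[0,0,0,0],[0,0,0,0]]'|tail -1;python3 -c "from h import *;print(edge())"
```

```text
finger_force: 0.0
[192, 232, 244]
finger_force: 0.0
[198, 239, 250]
finger_force: 0.0
[198, 239, 250]
```

```bash
python3 -m creep '[[-0.003,0,0,0],[0,0,0,0]]'|tail -1;python3 -c "from h import *;print(edge())";python3 -m creep '[[0,0,0,0],[0,0,0,0],[0,0,0,0]]'|tail -1;python3 -c "from h import *;print(edge())"
python3 -m creep '[[-0.003,0,0,0],[0,0,0,0]]'|tail -1;python3 -c "from h import *;print(edge())";python3 -m creep '[[0,0,0,0],[0,0,0,0],[0,0,0,0]]'|tail -1;python3 -c "from h import *;print(edge())"
```

```text
finger_force: 0.0
[200, 241, 253]
finger_force: 0.0
[200, 242, 253]
finger_force: 0.0
[203, 245, 256]
finger_force: 0.0
[204, 246, 257]
```

```bash
python3 -m creep '[[0,0,0,0],[0,0,0,0],[0,0,0,0],[0,0,0,0]]'|tail -1;python3 -c "from h import *;print(edge())";python3 -m creep '[[0,0,0,0],[0,0,0,0],[0,0,0,0],[0,0,0,0]]'|tail -1;python3 -c "from h import *;print(edge())"
```

```text
finger_force: 0.0
[207, 248, 259]
finger_force: 0.0
[211, 253, 263]
```

It is now falling by itself. I'll back off clear of it and wait.

```bash
python3 -m creep '[[0,0,-0.01,0],[0,0,-0.02,0],[0,0,-0.03,0],[0,0,-0.03,0],[0,0,-0.01,0],[0,0,0,0],[0,0,0,0],[0,0,0,0],[0,0,0,0],[0,0,0,0]]'; for i in 1 2 3; do python3 -m creep '[[0,0,0,0],[0,0,0,0],[0,0,0,0],[0,0,0,0],[0,0,0,0],[0,0,0,0],[0,0,0,0],[0,0,0,0],[0,0,0,0],[0,0,0,0],[0,0,0,0],[0,0,0,0]]'|head -1; done
python3 - <<'E'
from h import *
print(edge()); q=eyes.camera('scene');cv2.imwrite('pics/l7.png',cv2.resize(q['img'][60:260,220:440],None,fx=2.5,fy=2.5))
E
```

```text
t: 26.2
position: [0.5154, 0.0373, 0.3525]
eef_rot: [-0.0, 0.675, 0.738, -0.0]
force: [0.4, 1.0, 0.3]
gripper_width: 0.007
finger_force: 0.0
t: 27.4
t: 28.6
t: 29.8
[286, 302, 328]
```

View pics/l7.png

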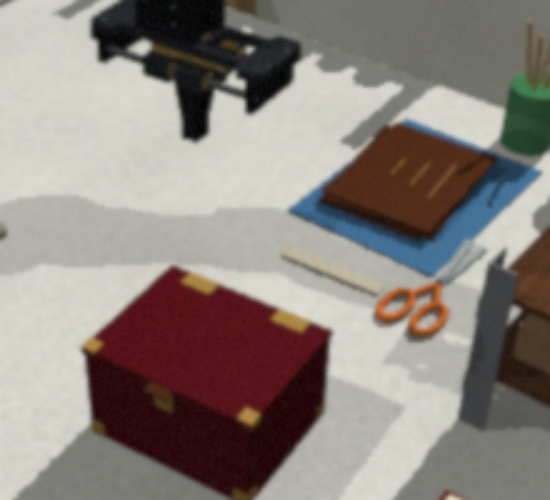

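The lid lies flush and shut on the case (corners at about (93,345) and (250,415)), and the gripper is clear.

```bash
python3 -c "
from h import *
a=edge(); print(a,state()['qd'].max(), bot.finish_job())"
```

```text
the job is handed in; nothing more can be done
[286, 302, 328] 0.0036710075379555573 None
```

The stamp stands home in the socket that was empty, the lid fell shut by itself after a gentle push, and the job is handed in with the gripper clear; no verdict came back.

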